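Load the bird feeder and offer its perch to the gate latch

TASK

Put the brown suet ball from the black crate into the green bird feeder dish and let it settle in the middle. Then lift the feeder by its arch handle and give it a quarter turn so that the end of its perch sits between the open jaws of the toggle latch, pointing straight in, keeping the dish level and the ball in its middle all the while. Finish holding it there, still and clear of the latch, so that I can close the latch, and leave the other things where they are.

Things in the scene. Friction and masses are not known exactly. Their poses are not given: they have to be found in the camera images.
- suet_ball: brown rigid suet ball, 40 mm in diameter, 28 to 50 g, origin at its centre. Starts in one of the three 28 mm square slots of the black crate's grey insert, its centre 76 mm above the table. It rolls with some resistance; let go anywhere in the dish it rolls to the middle within about 2 s.
- blue_ball: blue ball of the same size, in another slot; stays there. Origin at its centre.
- white_ball: white ball of the same size, in another slot; stays there. Origin at its centre.
- crate: black crate, fixed, 200 (x) by 120 (y) by 60 mm high, walls 5 mm; a grey slotted insert fills its mouth, its top 62 mm above the table. Origin under its centre; slots at x = -60, 0 and 60 mm, y = 0.
- feeder: green bird feeder, loose, 220-350 g: a round dish, 216 mm across, rim 38 mm high; inside a shallow cone, 100 mm radius, 7 mm high in the middle, 25 mm at the rim. Origin under its centre, z up; +x along the perch, a 12 mm stick. A rigid arch (8 mm bar) spans the dish at x = 0, from rim to rim along y, up to a wooden grip. A ball at rest in the middle has its centre 27 mm above the origin.
- grip (a point): middle of the feeder's wooden grip, 140 mm straight above the feeder's origin; the grip is a bar along the feeder's y axis, 94 mm long, 16 mm thick (x), 18 mm high, at the top of the arch, free above and on both sides; axes as the feeder's.
- perch_tip (a point): end of the feeder's perch, at x 165, y 0, z 22 mm of the feeder; axes as the feeder's.
- latch: stand with an open toggle latch, fixed: steel foot 130 by 120 mm, a 45 mm wooden post, a steel plate on top (86 mm high) with two upright steel cheeks, the jaws, and a red lever thrown back on its +x side, up to 158 mm high. Origin on the table under the stand; its -x axis points out of the jaws' mouth.
- jaw (a point): middle between the jaws, 110 mm above the table, 45 mm to the -x side of the latch's origin; axes as the latch's. The cheeks stand 48 mm apart (inner faces at y = +-24 mm), run 25 mm either way in x, from 24 mm below to 18 mm above this point. The mouth is open above and towards -x; the perch points along +x in it and can be lowered in from above.
- flowerpot: terracotta flowerpot, 104 mm across, 95 mm high, origin under its centre; leave alone.
- jar: empty glass jar, 72 mm across, 105 mm high, origin under its centre; leave alone.
- lid_a: brass-coloured metal twist lid, 70 mm across, 13 mm high, origin under its centre; leave alone.
- lid_b: red metal twist lid, 70 mm across, 13 mm high, origin under its centre; leave alone.
- rose: blue plastic watering-can rose standing on its face, 76 mm across, 65 mm high, origin under its centre; leave alone.
Not all that is in view belongs to the job. What is shaped like the latch but orange is not meant.

How it is judged:
By the outcome, as a careful person would: the job done as asked, in the order asked, and still so for the second after the job is handed in, while the arm keeps its last pose, push and grip.
It also fails if it takes over 54 s, if anything falls off the work surface, if the arm or the gripper's body presses on something with over 40 N, if the wrist force passes 120 N, or if a joint passes its speed limit or range.

ROBOT

A 6-joint arm with a two-finger parallel gripper is mounted at the origin on the work surface. World frame = base frame: x ahead of the robot, y to its left, z up, the work surface at z = 0. Lengths are in m, angles in rad, forces in N, time in s.
With the tool pointing down it reaches from about 0.3 to 0.875 m from the base axis. Payload 6.4 kg.
Tool frame: the origin (TCP) lies at the very end of the fingers, on their centre line; the grasp point (between the pads) lies 19 mm behind it; z points along the fingers, y is the line along which they close (so a half turn about z gives the same grasp; the last joint's range is limited). The gripper opens to 85 mm and grips with 20 to 120 N. Pads are 22 mm wide; open, the fingers measure 114 mm over their backs; the gripper's body (76 mm by 85 mm) begins 54 mm behind the grasp point. The pads swing forward as they close: fully open they stand 13 mm farther back than shut.
Start: joints at [0.937, 0.181, 1.607, -0, 1.354, -0.206], TCP at [0.239, 0.523, 0.231] pointing down, gripper open.
Joint ranges: [-2.99, 2.99], [-0.89, 2.07], [0.3, 2.58], [-1.14, 4.28], [0, 2.63], [-3.12, 3.12]. Speed limits (rad/s): [2.57, 2.57, 3.01, 3.14, 3.14, 3.14].

INTERFACE

Orientations are given as a unit quaternion [w, x, y, z].
In Python, from bench import * gives the robot as it stands. The module is installed in compiled form; this text tells all that it offers.
- The arm moves only by the tool arm_command, never from a script. Its arguments are lists of equal length, an entry for each row: "dp": the shift along the tool's x, y, z in units of 0.25 m (1.0 is 0.25 m), a list of three; "turn": the turn, a rotation vector about the tool's x, y, z in units of 30 degrees (1.0 is 30 degrees), a list of three; "jaw": the opening, from 0 (shut) to 1 (fully open). A call has 1 to 5 rows; each row is the pose to reach, as a shift and turn from the pose commanded when the call began, along the tool's axes at that moment; what a row does not reach only later rows make up. A row lasts 1/8 s, in which the tool goes at most 62.5 mm and 10.7 degrees, less where a joint would pass 70% of its speed; a pose out of reach is approached as far as the arm can. A call with a number of a shift or a turn outside -1 to 1 is refused whole. A call with a gripper value outside its range is refused whole. The fingers move at their own pace and stop on an object; the grip force is fixed at half the most. Time passes only in rows, so rows that repeat a pose let the fingers close. It gives the time, the measured TCP pose, the force, the opening and the grip force at its end, in the units of the state.
- get_obs(): the state, without advancing time (a new reading comes with each control period).
- camera(name): name is "side" or "top" or "wrist"; returns the picture (480x640x3 uint8, blue, green, red); there is no depth.
- get_calibration(name): a dict with "camera_matrix" (3x3 intrinsics, pixels), "k1" (the pictures are not rectified: a ray, as slopes to the right and down, at radius r is drawn at 1 + k1 r^2 times it, then the intrinsics apply), "R" (3x3) and "t" (3): a world point X has camera coordinates R X + t; the wrist camera has in their place "mount" (4x4, takes a point from camera to tool coordinates, whose origin is the TCP and whose axes are the flange's). Camera axes: x right, y down, z forward; pixel columns grow to the right and rows downward; lengths in m; the calibration is good to about 2 mm. A picture is of the moment at which its call begins: read the wrist's pose just before it. get_calibration takes no time and is no camera call.
- hand_in(): hands the job in; it is judged then, once.
The state is a dict: "time_s": time; "q": joint angles; "dq": joint speeds; "joint_efforts": joint torques, N m; "eef_pos": TCP position; "eef_rot": TCP orientation; "wrist_force": force on the tool from outside, world axes, zero at the start; "torque": the same for the moment, N m; "opening": opening from 0.0 (shut) to 1.0 (fully open); "grasp_force": force on a finger pad.
Only numpy, scipy, OpenCV 4.12 (cv2) and the standard library are available. Lean on these libraries where they do the work, as an engineer would, in place of code of your own. Each camera call takes 0.05 s, during which the arm holds its last target. There are 200 camera calls.

## Working session

There is one attempt and no reset: what is moved stays moved. The work goes in short steps, Python scripts to look and compute and a tool call to move; the robot and the scene stay as the last step left them, time stands still between calls to the robot, and variables do not carry over. Pictures are saved under pics/ and viewed, at most 10 in all, crops included, and the job is handed in when it is done.

Besides the shell and the picture viewer there is one more tool, called after "Emit:" by a JSON object that holds its "api" and its "payload". arm_command: Moves the arm, as the interface text tells. Its arguments: {"type":"object","properties":{"dp":{"type":"array"},"turn":{"type":"array"},"jaw":{"type":"array"}},"required":["dp","turn","jaw"]}

```bash
mkdir -p pics; cat > h.py <<'E'
from bench import *
import numpy as np, cv2
from scipy.spatial.transform import Rotation as Rn
def rot(q): return Rn.from_quat([q[1],q[2],q[3],q[0]])
def cam(name):
    o=get_obs(); im=camera(name); return im,pose(name,o)
def pose(name,o=None):
    c=get_calibration(name); K=np.array(c["camera_matrix"])
    if "R" in c:
        R=np.array(c["R"]); t=np.array(c["t"])
    else:
        M=np.array(c["mount"]); Rt=rot(o["eef_rot"]).as_matrix()
        Rc=Rt@M[:3,:3]; C=Rt@M[:3,3]+np.array(o["eef_pos"]); R=Rc.T; t=-R@C
    return K,c["k1"],R,t
def ray(P,uv):
    K,k1,R,t=P
    d=np.array([(uv[0]-K[0,2])/K[0,0],(uv[1]-K[1,2])/K[1,1]]); s=d.copy()
    for _ in range(20): s=d/(1+k1*(s@s))
    v=R.T@np.array([s[0],s[1],1]); return -R.T@t, v/np.linalg.norm(v)
def onz(P,uv,z):
    C,v=ray(P,uv); return C+v*(z-C[2])/v[2]
def proj(P,X):
    K,k1,R,t=P; c=R@np.array(X)+t; s=c[:2]/c[2]; s=s*(1+k1*(s@s)); return K[:2,:2]@s+K[:2,2]
def tri(rays):
    A=np.zeros((3,3));b=np.zeros(3)
    for C,v in rays:
        M=np.eye(3)-np.outer(v,v);A+=M;b+=M@C
    X=np.linalg.solve(A,b); return X,[np.linalg.norm((np.eye(3)-np.outer(v,v))@(X-C)) for C,v in rays]
def move(o,Xt):  # world target TCP -> dp units
    return rot(o["eef_rot"]).as_matrix().T@(np.array(Xt)-np.array(o["eef_pos"]))/0.25
E
python3 - <<'E'
from h import *
o=get_obs(); print(o)
for n in ["top","side","wrist"]:
    im,P=cam(n); cv2.imwrite(f"pics/{n}0.png",im); print(n,-P[2].T@P[3],P[0][0,0],P[2][2],P[1])
E
```

```text
{'time_s': 0.0, 'q': array([ 9.36682322e-01,  1.81519198e-01,  1.60801015e+00,  2.40356219e-06,
        1.35378150e+00, -2.06285885e-01]), 'dq': array([-1.10239368e-03,  1.85668707e-03, -4.69194236e-04,  8.50491730e-04,
       -1.63663205e-04,  7.15179879e-06]), 'joint_efforts': array([ 7.45297848e-05, -4.44886529e+01, -3.51330113e+01, -3.96994874e-04,
        9.32117400e-03,  2.38616065e-05]), 'eef_pos': array([0.23821052, 0.52273626, 0.23039539]), 'eef_rot': array([-3.51533577e-04,  2.12286540e-01,  9.77207085e-01, -7.83882490e-04]), 'wrist_force': array([ 0.06197468, -0.64446373, -0.40397821]), 'torque': array([-0.01014795,  0.00139665,  0.02526358]), 'grasp_force': 0.0, 'opening': 1.0004205006721856}
top [0.40786267 0.07688387 1.57193798] 580.4084215357339 [ 0.07864201  0.00333418 -0.99689735] -0.19257330076674395
side [-0.07715841 -0.6251139   0.67516652] 521.5066383476213 [ 0.54893058  0.64732397 -0.5288165 ] -0.09360335789546659
wrist [0.1661552  0.55559166 0.37365548] 375.7480119142498 [ 0.27984401 -0.12943497 -0.95128015] 0.012572790232212387
```

View pics/top0.png

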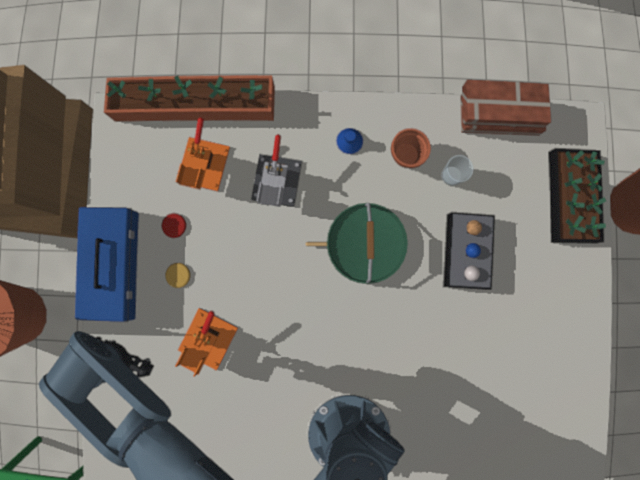

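View pics/side0.png

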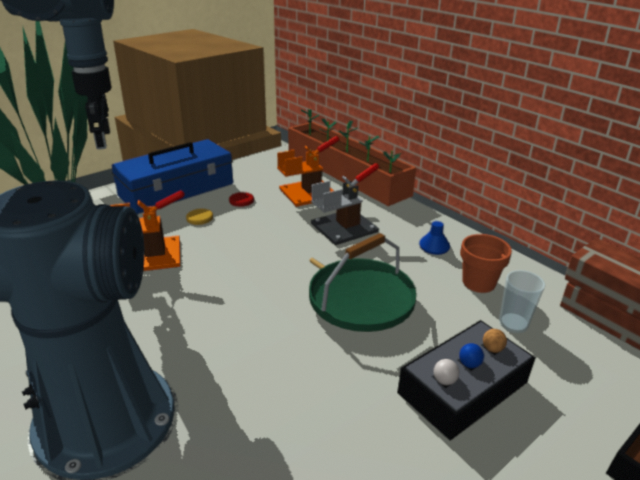

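The top view shows the suet ball at (474,228), the feeder at about (368,244) with its perch tip at (308,244), and the steel latch at (277,180) with its lever pointing up. The side view shows the ball at (494,341) and the grip at (365,245). Next I'll measure these.

```bash
python3 - <<'E'
from h import *
P={n:pose(n) for n in("top","side")}; I={n:cv2.imread(f"pics/{n}0.png") for n in P}
def blobs(n,box,lo,hi,k=3):
    x0,y0,x1,y1=box; h=cv2.cvtColor(I[n],cv2.COLOR_BGR2HSV)[y0:y1,x0:x1]
    m=cv2.inRange(h,np.array(lo),np.array(hi)); N,l,s,c=cv2.connectedComponentsWithStats(m)
    r=[]
    for i in np.argsort(-s[1:,4])[:k]+1:
        pts=np.argwhere(l==i)[:,::-1].astype(np.float32); rc=cv2.minAreaRect(pts)
        r.append((c[i]+[x0,y0],s[i,4],(np.array(rc[0])+[x0,y0]).round(1),np.round(rc[1],1),round(rc[2],1)))
    return r
br=((5,90,60),(22,255,255))
for nm,bt,bs in [("suet",(460,215,490,240),(475,320,515,360)),("grip",(358,212,380,268),(335,225,390,265)),("perch",(300,236,330,252),(300,255,330,275))]:
    a=blobs("top",bt,*br,1)[0]; b=blobs("side",bs,*br,1)[0]; print(nm,a,b)
    print(tri([ray(P["top"],a[2]),ray(P["side"],b[2])]))
for nm,bt,bs,c in [("blue",(460,235,490,265),(450,335,490,372),((100,100,40),(130,255,255))),("white",(460,262,490,285),(430,355,462,388),((0,0,130),(180,60,255)))]:
    a=blobs("top",bt,*c,1)[0]; b=blobs("side",bs,*c,1)[0]; print(nm,a[2:4],b[2:4]); print(tri([ray(P["top"],a[2]),ray(P["side"],b[2])]))
g=blobs("top",(310,190,420,300),(60,60,20),(95,255,255),2); print("dish",g, onz(P["top"],g[0][2],.038))
# crops
t=I["top"][125:215,230:330]; s=I["side"][150:300,280:430]
cv2.imwrite("pics/crop.png",np.hstack([cv2.resize(t,(400,360),interpolation=cv2.INTER_CUBIC),cv2.resize(s,(360,360),interpolation=cv2.INTER_CUBIC)]))
print(onz(P["top"],(277,180),.086))
E
```

```text
suet (array([473.62345679, 227.30246914]), np.int32(162), array([474. , 227.5]), array([13., 14.]), 90.0) (array([494.23963134, 339.94009217]), np.int32(434), array([494.5, 340. ]), array([22., 23.]), 90.0)
(array([ 0.56020042, -0.3187028 ,  0.07769903]), [np.float64(0.00012165407410640258), np.float64(0.00012165407410637159)])
grip (array([369.91633466, 240.16733068]), np.int32(251), array([370. , 239.5]), array([37.,  6.]), 90.0) (array([363.82894737, 242.9122807 ]), np.int32(228), array([364.3, 242.6]), array([ 7.9, 40. ]), 60.1)
(array([ 0.5186764 , -0.03839344,  0.1474464 ]), [np.float64(0.000971544838239004), np.float64(0.0009715448382388912)])
perch (array([316.83018868, 243.81132075]), np.int32(53), array([316., 244.]), array([ 2., 20.]), 90.0) (array([316.1       , 262.76666667]), np.int32(60), array([316.2, 263. ]), array([14.7,  4.2]), 33.7)
(array([0.513079  , 0.09646442, 0.02945173]), [np.float64(0.0019883222817052054), np.float64(0.001988322281705304)])
blue (array([473., 250.]), array([14., 14.])) (array([471., 355.]), array([24., 24.]))
(array([ 0.5007996 , -0.31525381,  0.07756282]), [np.float64(0.00034762342741277165), np.float64(0.0003476234274127677)])
white (array([470. , 272.5]), array([13., 12.])) (array([443.9, 366.6]), array([19.5, 16.4]))
(array([ 0.4420258 , -0.30604344,  0.08226937]), [np.float64(0.00010798072814010045), np.float64(0.00010798072814003922)])
dish [(array([349.69179509, 243.02249063]), np.int32(2401), array([347.5, 243. ]), array([78., 39.]), 90.0), (array([386.89921337, 242.96656834]), np.int32(2034), array([388.5, 243. ]), array([78., 35.]), 90.0)] [0.51786494 0.01172684 0.038     ]
[0.675922   0.19832883 0.086     ]
```

View pics/crop.png

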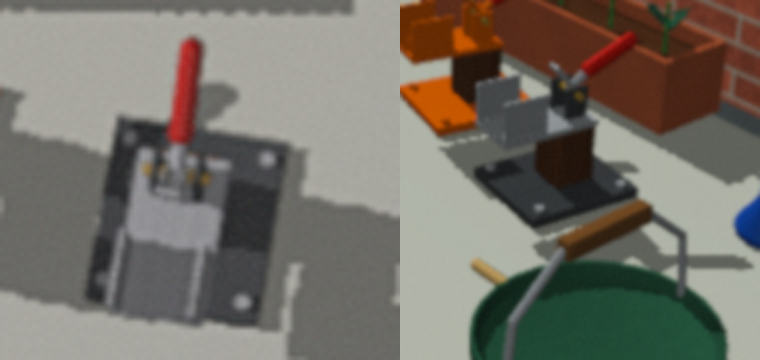

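Emit:
{"api": "arm_command", "payload": {"dp": [[-0.9,-0.6,-0.3],[-0.9,-0.6,-0.3],[-0.9,-0.6,-0.3],[-0.9,-0.6,-0.3],[-0.9,-0.6,-0.3]], "turn": [[0,0,-0.82],[0,0,-0.82],[0,0,-0.82],[0,0,-0.82],[0,0,-0.82]], "jaw": [1,1,1,1,1]}}

```text
time_s: 0.78
eef_pos: [0.3822, 0.2913, 0.3071]
eef_rot: [0.001, 0.0, 1.0, 0.0]
wrist_force: [0.5, -0.4, 0.6]
opening: 1.002
grasp_force: 0.0
```

```bash
python3 - <<'E'
from h import *
im,P=cam("wrist"); cv2.imwrite("pics/w1.png",im); np.save("w1.npy",np.array(P,dtype=object),allow_pickle=True)
o=get_obs(); print(o["time_s"],o["eef_pos"],o["eef_rot"],o["q"])
E
```

```text
0.825 [0.38454379 0.28889967 0.30830179] [ 1.94733125e-03  9.64709705e-04  9.99997309e-01 -8.11347054e-04] [ 0.39894136 -0.09451257  1.7376144  -0.00301952  1.49553556 -1.16970296]
```

View pics/w1.png

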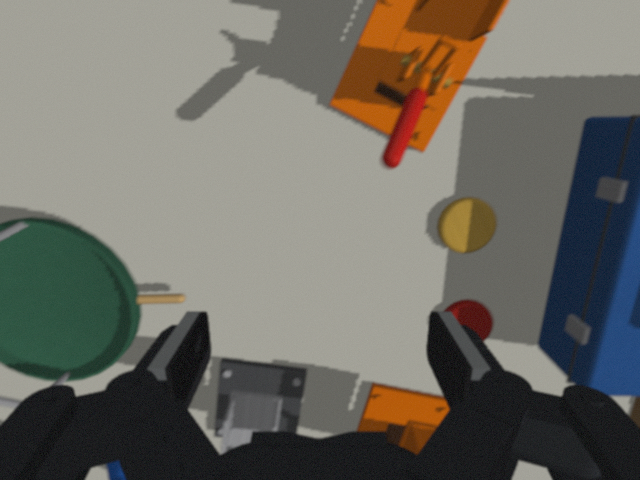

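The wrist picture shows the feeder's perch tip at (185,299) and only the near part of the latch at (260,400). I'll move forward so the latch comes fully into view.

Emit:
{"api": "arm_command", "payload": {"dp": [[-0.9,-0.5,-0.2],[-0.9,-0.5,-0.2],[-0.9,-0.5,-0.2],[-0.9,-0.5,-0.2],[-0.9,-0.5,-0.2]], "turn": [[0,0,0],[0,0,0],[0,0,0],[0,0,0],[0,0,0]], "jaw": [1,1,1,1,1]}}

```text
time_s: 1.45
eef_pos: [0.6088, 0.1664, 0.3555]
eef_rot: [-0.0, 0.001, 1.0, -0.0]
wrist_force: [0.3, 0.8, -0.3]
opening: 1.001
grasp_force: 0.0
```

```bash
python3 - <<'E'
from h import *
import pickle
im,P=cam("wrist"); cv2.imwrite("pics/w2.png",im); pickle.dump(P,open("w2.pkl","wb"))
o=get_obs(); print(o["time_s"],o["eef_pos"],o["eef_rot"],o["q"])
E
```

```text
1.5 [0.60835738 0.16669525 0.35543047] [-3.38448966e-04  7.02784187e-04  9.99999669e-01 -2.32230056e-04] [ 7.97994178e-02  2.36010319e-01  1.29529813e+00 -4.08853290e-04
  1.61099625e+00 -1.48960763e+00]
```

View pics/w2.png

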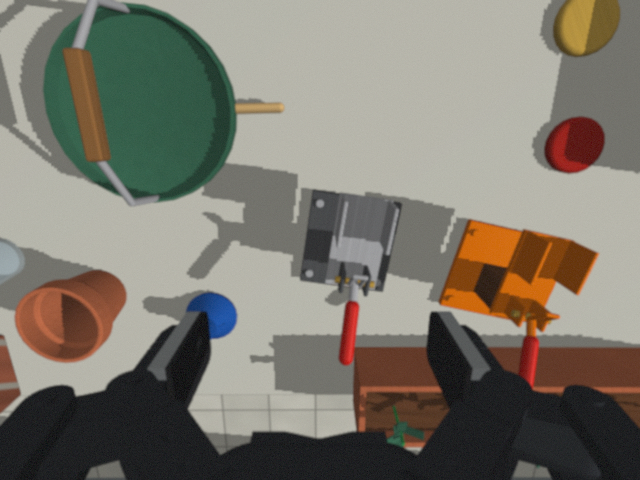

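```bash
python3 - <<'E'
from h import *
im=cv2.imread("pics/w2.png")
a=cv2.resize(im[180:300,290:410],(600,600),interpolation=cv2.INTER_CUBIC)
cv2.imwrite("pics/c2.png",a)
E
```

```text
(no output)
```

View pics/c2.png

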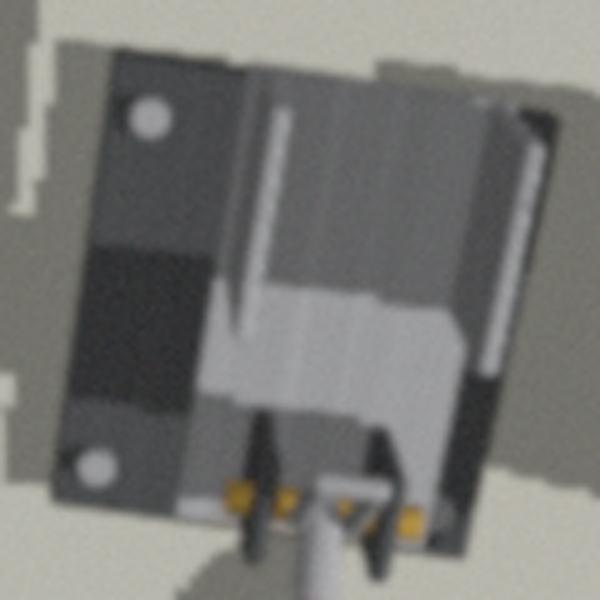

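The crop of w2 is 5x with offset (290,180). The cheek top strips run (283,107) to (248,335) on the left and (537,145) to (490,375) on the right. The foot corners are (113,48), (557,115), (467,555) and (53,495).

```bash
python3 - <<'E'
from h import *
import pickle
P=pickle.load(open("w2.pkl","rb")); T=pose("top"); S=pose("side"); im=cv2.imread("pics/w2.png")
f=lambda p:np.array(p)/5+[290-.4,180-.4]
c=[onz(P,f(p),.128) for p in[(283,107),(537,145),(490,375),(248,335)]]
print("cheeks",np.round(c,4)); m=np.mean(c,0); print("jaw",m)
print("yaw sides",[np.degrees(np.arctan2(*(c[b]-c[a])[[1,0]])) for a,b in((0,3),(1,2))], "front normal",np.degrees(np.arctan2(*(c[0]-c[1])[[1,0]]))-90, [np.linalg.norm(c[a]-c[b]) for a,b in((0,1),(1,2),(2,3),(3,0))])
for z in(0,.01):
  k=[onz(P,f(p),z) for p in[(113,48),(557,115),(467,555),(53,495)]]
  o=np.mean(k,0); print("foot",o,[np.linalg.norm(k[i]-k[i-1]) for i in range(4)],"yaw",[np.degrees(np.arctan2(*(k[b]-k[a])[[1,0]])) for a,b in((0,3),(1,2))])
# top view cheeks (front L?) mid: pts in crop0
t=lambda p:np.array(p)/4+[230-.4,125-.4]
print("tri jaw front mids", )
for a,b in [((283,107),(195,315)),((537,145),(110,300)),((490,375),(122,235)),((248,335),(213,250))]: print(tri([ray(P,f(a)),ray(T,t(b))]))
# feeder
h=cv2.cvtColor(im,cv2.COLOR_BGR2HSV)
def blob(box,lo,hi):
    x0,y0,x1,y1=box; m=cv2.inRange(h[y0:y1,x0:x1],np.array(lo),np.array(hi)); N,l,s,cc=cv2.connectedComponentsWithStats(m); i=1+np.argmax(s[1:,4])
    return np.argwhere(l==i)[:,::-1].astype(np.float32)+[x0,y0]
g=blob((50,40,120,170),(5,90,40),(22,255,255)).astype(np.float32); rc=cv2.minAreaRect(g); print("grip",rc,cv2.boxPoints(rc).round(1).tolist())
print(tri([ray(P,rc[0]),ray(T,(370,239.5))]),tri([ray(P,rc[0]),ray(T,(370,239.5)),ray(S,(364.3,242.6))]))
bx=cv2.boxPoints(rc); print("grip@.145",[onz(P,p,.149).round(4) for p in bx])
p=blob((225,90,295,125),(5,60,60),(28,255,255)); print("perch tip",p[:,0].max(),p[p[:,0]>p[:,0].max()-3].mean(0),p[p[:,0]<p[:,0].min()+3].mean(0))
tp=p[p[:,0]>p[:,0].max()-3].mean(0); rp=p[p[:,0]<p[:,0].min()+3].mean(0)
print(tri([ray(P,tp+[1,0]),ray(T,(306.5,244))]),onz(P,tp+[1,0],.022),onz(P,rp,.022))
gr=cv2.inRange(h,np.array((60,60,20)),np.array((95,255,255))); gr[:, 300:]=0; gr[260:]=0
pt=np.argwhere(gr)[:,::-1].astype(np.int32); hull=cv2.convexHull(pt); e=cv2.fitEllipse(hull); print("dish",e,onz(P,e[0],.038))
E
```

```text
cheeks [[0.6072 0.1939 0.128 ]
 [0.6151 0.2453 0.128 ]
 [0.6644 0.2385 0.128 ]
 [0.6554 0.1876 0.128 ]]
jaw [0.63554092 0.216324   0.128     ]
yaw sides [np.float64(-7.469541988882946), np.float64(-7.8576625451847)] front normal -188.79471221787807 [np.float64(0.05194910885476408), np.float64(0.04974741230637041), np.float64(0.05164975168999287), np.float64(0.04864125310537863)]
foot [0.69213465 0.20855074 0.        ] [np.float64(0.13084615550904988), np.float64(0.12107301404986894), np.float64(0.13147779124742198), np.float64(0.12176795676931687)] yaw [np.float64(-8.049720945108296), np.float64(-7.751208597819552)]
foot [0.68887308 0.2077055  0.01      ] [np.float64(0.12822230841253562), np.float64(0.11864514694788894), np.float64(0.12884127801187048), np.float64(0.1193261540386624)] yaw [np.float64(-8.049720945108307), np.float64(-7.751208597819532)]
tri jaw front mids
(array([0.61289418, 0.19418578, 0.10013181]), [np.float64(0.0018186493845238363), np.float64(0.0018186493845238805)])
(array([0.61765318, 0.24568383, 0.12172885]), [np.float64(0.0014127874110435974), np.float64(0.001
[... 618 characters left out ...]
ay([ 0.51786514, -0.0376733 ,  0.14672961]), [np.float64(0.0023674439631628133), np.float64(0.002129693628109425), np.float64(0.0005294638461726814)])
grip@.145 [array([ 0.4736, -0.0472,  0.149 ]), array([ 0.4693, -0.0251,  0.149 ]), array([ 0.5626, -0.0208,  0.149 ]), array([ 0.5677, -0.0451,  0.149 ])]
perch tip 284.0 [282.625 107.5  ] [236.10344828 107.68965517]
(array([ 0.51585521,  0.12206181, -0.00273478]), [np.float64(0.0008944769804147912), np.float64(0.0008944769804147855)]) [0.51587901 0.12479971 0.022     ] [0.5160003  0.06809114 0.022     ]
dish ((138.98936462402344, 102.0512924194336), (178.70306396484375, 209.3426055908203), 139.3583984375) [ 0.51037897 -0.03930121  0.038     ]
```

Emit:
{"api": "arm_command", "payload": {"dp": [[0.1,-1,0.3],[0.1,-1,0.3],[0.1,-1,0.3],[0.1,-1,0.3],[0.1,-1,0.3]], "turn": [[0,0,0],[0,0,0],[0,0,0],[0,0,0],[0,0,0]], "jaw": [1,1,1,1,1]}}

```text
time_s: 2.12
eef_pos: [0.5796, -0.0829, 0.2794]
eef_rot: [-0.002, 0.001, 1.0, 0.0]
wrist_force: [0.0, 0.4, 0.2]
opening: 1.004
grasp_force: 0.0
```

Emit:
{"api": "arm_command", "payload": {"dp": [[0.1,-0.95,0],[0.1,-0.95,0.3],[0.1,-0.95,0.3],[0.1,-0.95,0.3],[0.1,-0.95,0.3]], "turn": [[0,0,0],[0,0,0],[0,0,0],[0,0,0],[0,0,0]], "jaw": [1,1,1,1,1]}}

```text
time_s: 2.75
eef_pos: [0.5554, -0.3197, 0.2036]
eef_rot: [-0.002, 0.001, 1.0, 0.001]
wrist_force: [-0.1, 0.5, -1.2]
opening: 1.003
grasp_force: 0.0
```

```bash
cat > ball.py <<'E'
from h import *
import sys
o=get_obs(); im,P=cam("wrist"); cv2.imwrite(f"pics/{sys.argv[1]}.png",im); T=pose("top")
h=cv2.cvtColor(im,cv2.COLOR_BGR2HSV)
m=cv2.inRange(h,np.array((5,90,60)),np.array((22,255,255)))
N,l,s,c=cv2.connectedComponentsWithStats(m)
print(o["time_s"],o["eef_pos"],o["eef_rot"])
for i in 1+np.argsort(-s[1:,4])[:5]:
    p=np.argwhere(l==i)[:,::-1].astype(np.int32)
    (u,v),r=cv2.minEnclosingCircle(p)
    print(s[i],(u,v),r,onz(P,(u,v),.076),tri([ray(P,(u,v)),ray(T,(474,227.5))]))
E
python3 ball.py w3
```

```text
2.75 [ 0.55539596 -0.31973857  0.20363563] [-1.66193359e-03  6.86637209e-04  9.99997537e-01  1.30064074e-03]
[   0  202   52  205 5157] (8.0, 304.0) 102.31334686279297 [ 0.61479341 -0.56531797  0.076     ] (array([ 0.4928005 , -0.26137497,  0.38401515]), [np.float64(0.043198878413984905), np.float64(0.043198878413984974)])
[ 295  213   52   52 2124] (320.1609191894531, 237.6896514892578) 26.46318244934082 [ 0.56061216 -0.31827558  0.076     ] (array([ 0.55996968, -0.31835599,  0.07836535]), [np.float64(0.00010803667904096001), np.float64(0.0001080366790408858)])
[512 460  40  20 564] (531.5, 475.3947448730469) 19.830577850341797 [ 0.79481106 -0.12014751  0.076     ] (array([ 0.5440785 , -0.26966077,  0.2836593 ]), [np.float64(0.0071993475811284536), np.float64(0.007199347581128322)])
[  0 409  14  16  97] (6.5, 416.5) 9.924817085266113 [ 0.72396686 -0.59351006  0.076     ] (array([ 0.5028834 , -0.28237113,  0.34590734]), [np.float64(0.04547058276484946), np.float64(0.045470582764849526)])
[442 394   7  21  80] (443.5, 404.0) 10.111974716186523 [ 0.71366418 -0.21023656  0.076     ] (array([ 0.54766503, -0.27817   ,  0.2570896 ]), [np.float64(0.008829187763851044), np.float64(0.008829187763851033)])
```

View pics/w3.png

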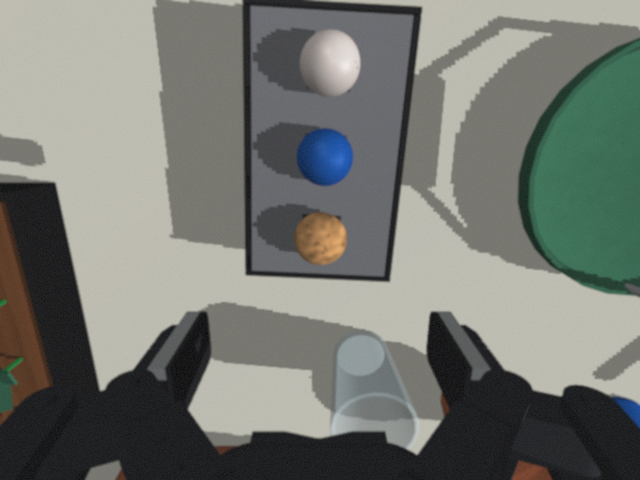

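The picture shows the suet ball at (320,238), between the open fingers, with a clear space around it. I'll descend, close on it, and lift.

Emit:
{"api": "arm_command", "payload": {"dp": [[-0.02,0.005,0.25],[-0.02,0.005,0.45],[-0.02,0.005,0.53],[-0.02,0.005,0.555],[-0.02,0.005,0.555]], "turn": [[0,0,0],[0,0,0],[0,0,0],[0,0,0],[0,0,0]], "jaw": [1,1,1,1,1]}}

```text
time_s: 3.42
eef_pos: [0.5634, -0.3178, 0.0695]
eef_rot: [0.001, -0.001, 1.0, -0.001]
wrist_force: [-0.5, -0.2, 0.2]
opening: 0.999
grasp_force: 0.0
```

Emit:
{"api": "arm_command", "payload": {"dp": [[0,0,0],[0,0,0],[0,0,0],[0,0,0],[0,0,0]], "turn": [[0,0,0],[0,0,0],[0,0,0],[0,0,0],[0,0,0]], "jaw": [0.3,0.3,0.3,0.3,0.3]}}

```text
time_s: 4.05
eef_pos: [0.5625, -0.3182, 0.0686]
eef_rot: [0.001, -0.001, 1.0, -0.001]
wrist_force: [-0.6, 0.4, 6.2]
opening: 0.432
grasp_force: 59.6
```

Emit:
{"api": "arm_command", "payload": {"dp": [[0,0,-0.05],[0,0,-0.15],[0,0,-0.3],[0,0,-0.45],[0,0,-0.5]], "turn": [[0,0,0],[0,0,0],[0,0,0],[0,0,0],[0,0,0]], "jaw": [0.3,0.3,0.3,0.3,0.3]}}

```text
time_s: 4.68
eef_pos: [0.5631, -0.3184, 0.1958]
eef_rot: [0.002, -0.001, 1.0, -0.001]
wrist_force: [-0.8, 0.1, -0.0]
opening: 0.432
grasp_force: 60.1
```

```bash
python3 ball.py w4; python3 -c "
from h import *
im,P=cam('side'); cv2.imwrite('pics/s4.png',im)
w=cv2.imread('pics/w4.png'); cv2.imwrite('pics/m4.png',np.hstack([w[240:480,160:480],im[240:480,320:640]]))"
```

```text
4.675 [ 0.56306774 -0.31840393  0.19575219] [ 1.78689354e-03 -8.03984501e-04  9.99997021e-01 -1.45588609e-03]
[ 271  271   96  100 7492] (318.1715087890625, 320.39825439453125) 50.069664001464844 [ 0.63521642 -0.31907275  0.076     ] (array([ 0.55692896, -0.30406619,  0.1926782 ]), [np.float64(0.017361937455074073), np.float64(0.017361937455073997)])
[   0  216   58  216 5871] (28.0, 323.5) 111.08677673339844 [ 0.63798826 -0.5476816   0.076     ] (array([ 0.49972188, -0.2700131 ,  0.36120745]), [np.float64(0.0409783650651948), np.float64(0.040978365065194804)])
[156 465  43  15 519] (177.0, 473.0) 21.840429306030273 [ 0.79314974 -0.44835616  0.076     ] (array([ 0.53109035, -0.2991712 ,  0.29584962]), [np.float64(0.03783057140995173), np.float64(0.03783057140995178)])
[450 445  32  35 519] (466.0, 462.0) 22.671667098999023 [ 0.77907147 -0.18545971  0.076     ] (array([ 0.54753054, -0.27712911,  0.27227094]), [np.float64(0.011923717144021986), np.float64(0.01192371714402191)])
[489 420  19  22 147] (498.5, 430.5) 13.509356498718262 [ 0.74318864 -0.16146098  0.076     ] (array([ 0.54543772, -0.27315068,  0.26932367]), [np.float64(0.006918392036191103), np.float64(0.006918392036191098)])
```

View pics/m4.png

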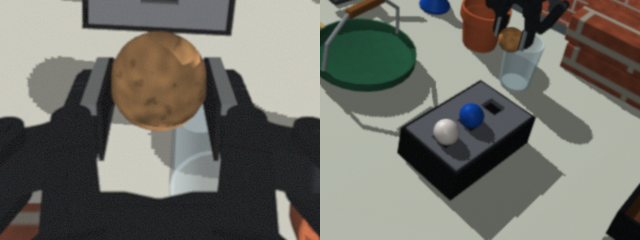

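The ball is held at the fingertips (about (160,80) in the left half). Its slot is empty and the other two balls haven't moved. Now I'll carry it over the -y half of the dish.

Emit:
{"api": "arm_command", "payload": {"dp": [[0.04,0.2,0],[0.1,0.45,0],[0.15,0.7,0],[0.19,0.85,0.05],[0.19,0.885,0.05]], "turn": [[0,0,0],[0,0,0],[0,0,0],[0,0,0],[0,0,0]], "jaw": [0.3,0.3,0.3,0.3,0.3]}}

```text
time_s: 5.4
eef_pos: [0.5115, -0.0932, 0.177]
eef_rot: [-0.003, -0.002, 1.0, 0.001]
wrist_force: [0.0, -0.5, 0.3]
opening: 0.432
grasp_force: 60.2
```

Emit:
{"api": "arm_command", "payload": {"dp": [[0,0,0.1],[0,0,0.2],[0,0,0.3],[0,0,0.35],[0,0,0.35]], "turn": [[0,0,0],[0,0,0],[0,0,0],[0,0,0],[0,0,0]], "jaw": [0.3,0.3,0.3,0.3,0.3]}}

```text
time_s: 6.02
eef_pos: [0.5131, -0.0967, 0.0909]
eef_rot: [-0.002, -0.0, 1.0, 0.001]
wrist_force: [-0.4, -0.7, -0.3]
opening: 0.431
grasp_force: 61.5
```

```bash
python3 - <<'E'
from h import *
o=get_obs(); im,P=cam("side"); cv2.imwrite("pics/s5.png",im); w,W=cam("wrist")
cv2.imwrite("pics/m5.png",np.hstack([cv2.resize(w,(400,300)),im[180:480,240:640]]))
print(o["eef_pos"],o["eef_rot"])
h=cv2.cvtColor(w,cv2.COLOR_BGR2HSV); m=cv2.inRange(h,np.array((60,60,20)),np.array((95,255,255)))
print(proj(W,(.516,-.04,.149)))
E
```

```text
[ 0.51310709 -0.09672111  0.0908705 ] [-1.56907867e-03 -3.98487982e-04  9.99998560e-01  5.08593988e-04]
[520.22167184 422.16385018]
```

View pics/m5.png

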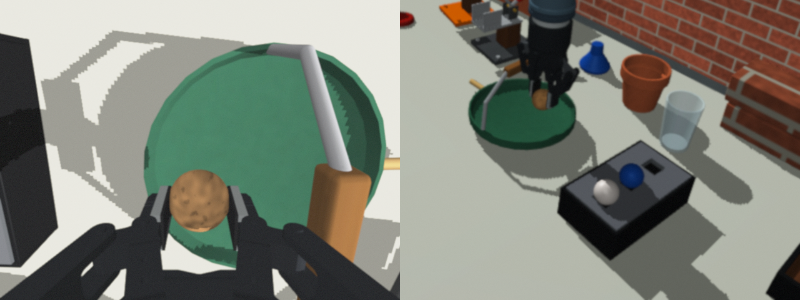

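The ball is over the dish's -y half and the grip sits clear of the gripper. I'll lower and release gently.

Emit:
{"api": "arm_command", "payload": {"dp": [[0,0,0.08],[0,0,0.15],[0,0,0.19],[0,0,0.2],[0,0,0.2]], "turn": [[0,0,0],[0,0,0],[0,0,0],[0,0,0],[0,0,0]], "jaw": [0.3,0.3,0.3,0.3,0.3]}}

```text
time_s: 6.75
eef_pos: [0.517, -0.0971, 0.0455]
eef_rot: [0.003, -0.0, 1.0, -0.0]
wrist_force: [-0.9, -1.3, 19.0]
opening: 0.431
grasp_force: 64.2
```

Emit:
{"api": "arm_command", "payload": {"dp": [[0,0,0],[0,0,0],[0,0,0],[0,0,0],[0,0,0]], "turn": [[0,0,0],[0,0,0],[0,0,0],[0,0,0],[0,0,0]], "jaw": [0.5,0.58,0.6,0.6,0.6]}}

```text
time_s: 7.38
eef_pos: [0.5148, -0.0958, 0.0431]
eef_rot: [0.001, -0.0, 1.0, 0.001]
wrist_force: [0.4, 1.4, 8.1]
opening: 0.597
grasp_force: 7.5
```

Emit:
{"api": "arm_command", "payload": {"dp": [[0,0,-0.1],[0,0,-0.3],[0,0,-0.5],[0,0,-0.7],[0,0,-0.8]], "turn": [[0,0,0],[0,0,0],[0,0,0],[0,0,0],[0,0,0]], "jaw": [0.6,0.6,0.6,0.6,0.8]}}

```text
time_s: 8.0
eef_pos: [0.5147, -0.0964, 0.245]
eef_rot: [0.001, -0.001, 1.0, -0.001]
wrist_force: [0.3, 0.2, -0.0]
opening: 0.787
grasp_force: 0.0
```

Emit:
{"api": "arm_command", "payload": {"dp": [[0.2,0.1,-0.05],[0.3,0.2,-0.1],[0.3,0.2,-0.1],[0.3,0.2,-0.1],[0.3,0.2,-0.1]], "turn": [[0,0,0],[0,0,0],[0,0,0],[0,0,0],[0,0,0]], "jaw": [1,1,1,1,1]}}

```text
time_s: 8.62
eef_pos: [0.4393, -0.0469, 0.2668]
eef_rot: [-0.001, -0.001, 1.0, 0.0]
wrist_force: [0.6, -0.5, -0.1]
opening: 0.998
grasp_force: 0.0
```

```bash
cat > feed.py <<'E'
from h import *
import sys
def blob(h,lo,hi,box,mn=30):
    x0,y0,x1,y1=box; m=cv2.inRange(h,np.array(lo),np.array(hi)); k=np.zeros_like(m); k[y0:y1,x0:x1]=m[y0:y1,x0:x1]
    N,l,s,c=cv2.connectedComponentsWithStats(k); return [np.argwhere(l==i)[:,::-1].astype(np.int32) for i in 1+np.argsort(-s[1:,4])[:4] if s[i,4]>mn]
o=get_obs(); print(o["time_s"],o["eef_pos"],o["eef_rot"],o["q"].round(2))
br=((5,90,40),(22,255,255))
for n in("wrist","top","side"):
    im,P=cam(n); cv2.imwrite(f"pics/{n}_{sys.argv[1]}.png",im); h=cv2.cvtColor(im,cv2.COLOR_BGR2HSV)
    for lab,z,X in(("ball",.027,(.516,-.04,.027)),("grip",.149,(.516,-.04,.149)),("dish",.03,(.516,-.04,.03))):
        print(n,lab,"expect",proj(P,X).round(1))
    pr=proj(P,(.516,-.04,.06)).astype(int); w=130 if n=="wrist" else 60
    box=np.clip([pr[0]-w,pr[1]-w,pr[0]+w,pr[1]+w],0,640)
    for p in blob(h,*br,box):
        rc=cv2.minAreaRect(p); print("  brown",len(p),np.round(rc[0],1),np.round(rc[1],1),round(rc[2],1),"@.027",onz(P,rc[0],.027).round(4),"@.149",onz(P,rc[0],.149).round(4))
E
python3 feed.py f1
```

```text
8.625 [ 0.43927885 -0.0468962   0.26682838] [-6.25187244e-04 -6.06191933e-04  9.99999601e-01  1.97701307e-04] [-0.38 -0.16  1.88 -0.    1.42 -1.95]
wrist ball expect [324.7 269.2]
wrist grip expect [327.3 327.7]
wrist dish expect [324.8 270.2]
  brown 2553 [332.5 317. ] [124.  35.] 90.0 @.027 [ 0.575  -0.0308  0.027 ] @.149 [ 0.5066 -0.036   0.149 ]
  brown 248 [440. 269.] [ 8. 28.] 90.0 @.027 [0.5158 0.0864 0.027 ] @.149 [0.4662 0.0438 0.149 ]
top ball expect [366.7 244.2]
top grip expect [370.4 240.8]
top dish expect [366.7 244.2]
  brown 104 [359.5 241.5] [ 8.5 13.9] 26.6 @.027 [ 0.5231 -0.0208  0.027 ] @.149 [ 0.514  -0.0131  0.149 ]
  brown 70 [370. 228.] [12.  6.] 90.0 @.027 [ 0.5597 -0.0486  0.027 ] @.149 [ 0.5477 -0.0387  0.149 ]
  brown 57 [316. 243.] [ 2. 18.] 90.0 @.027 [0.5175 0.0953 0.027 ] @.149 [0.5089 0.0939 0.149 ]
side ball expect [360.8 293.9]
side grip expect [364.4 242.7]
side dish expect [360.9 292.7]
  brown 416 [365. 245.] [10.7 41.1] 63.4 @.027 [0.6478 0.0876 0.027 ] @.149 [ 0.5114 -0.0465  0.149 ]
  brown 283 [357.5 288. ] [18. 17.] 90.0 @.027 [ 0.5239 -0.0215  0.027 ] @.149 [ 0.4107 -0.1351  0.149 ]
  brown 57 [316.8 262.7] [13.9  4.2] 33.7 @.027 [0.5154 0.1002 0.027 ] @.149 [ 0.4039 -0.0363  0.149 ]
```

Emit:
{"api": "arm_command", "payload": {"dp": [[0,0.03,0],[0,0.03,0],[0,0.03,0],[0,0.03,0],[0,0.03,0]], "turn": [[0,0,0],[0,0,0],[0,0,0],[0,0,0],[0,0,0]], "jaw": [1,1,1,1,1]}}

```text
time_s: 9.4
eef_pos: [0.4391, -0.0391, 0.2676]
eef_rot: [0.0, -0.001, 1.0, -0.0]
wrist_force: [-0.2, 0.2, -0.2]
opening: 0.997
grasp_force: 0.0
```

```bash
python3 feed.py f2; python3 - <<'E'
from h import *
o=get_obs(); im=cv2.imread("pics/wrist_f2.png"); P=pose("wrist",o); h=cv2.cvtColor(im,cv2.COLOR_BGR2HSV)
m=cv2.inRange(h,np.array((5,90,40)),np.array((22,255,255)))
L=[];R=[]
for v in range(250,400,10):
    u=np.flatnonzero(m[v,260:400])+260
    if len(u)>5: print(v,u.min(),u.max(),len(u),onz(P,(u.min()-.5,v),.149)[:2].round(4),onz(P,(u.max()+.5,v),.149)[:2].round(4))
p=np.argwhere(m[240:300,410:470])[:,::-1]+[410,240]
print("perch",p.min(0),p.max(0)); a=p[p[:,0]<p[:,0].min()+3].mean(0); b=p[p[:,0]>p[:,0].max()-3].mean(0); print(onz(P,a,.022),onz(P,b+[1,0],.022))
w=im; t=cv2.imread("pics/top_f2.png"); s=cv2.imread("pics/side_f2.png")
cv2.imwrite("pics/m6.png",np.hstack([w[180:480,130:530],cv2.resize(t[190:290,310:425],(345,300)),]))
E
```

```text
9.4 [ 0.43906036 -0.03909634  0.26757472] [ 4.43457473e-05 -7.45247255e-04  9.99999721e-01 -3.15758359e-05] [-0.36 -0.16  1.88 -0.    1.43 -1.93]
wrist ball expect [317.7 268.8]
wrist grip expect [317.4 327.2]
wrist dish expect [317.7 269.8]
  brown 2485 [314.5 316. ] [124.  35.] 90.0 @.027 [ 0.5743 -0.0437  0.027 ] @.149 [ 0.5061 -0.0423  0.149 ]
  brown 252 [432.5 269. ] [ 8. 27.] 90.0 @.027 [0.5162 0.0861 0.027 ] @.149 [0.4664 0.0462 0.149 ]
top ball expect [366.7 244.2]
top grip expect [370.4 240.8]
top dish expect [366.7 244.2]
  brown 57 [370. 226.] [8. 6.] 90.0 @.027 [ 0.5651 -0.0486  0.027 ] @.149 [ 0.5527 -0.0387  0.149 ]
  brown 57 [316. 243.] [ 2. 18.] 90.0 @.027 [0.5175 0.0953 0.027 ] @.149 [0.5089 0.0939 0.149 ]
side ball expect [360.8 293.9]
side grip expect [364.4 242.7]
side dish expect [360.9 292.7]
  brown 419 [365. 245.] [10.7 41.1] 63.4 @.027 [0.6478 0.0876 0.027 ] @.149 [ 0.5114 -0.0465  0.149 ]
  brown 288 [361. 292.] [18. 18.] 90.0 @.027 [ 0.5204 -0.0357  0.027 ] @.149 [ 0.408  -0.1467  0.149 ]
  brown 57 [316.8 262.7] [13.9  4.2] 33.7 @.027 [0.5154 0.1002 0.027 ] @.149 [ 0.4039 -0.0363  0.149 ]
260 301 328 16 [ 0.4593 -0.0526] [ 0.4593 -0.0318]
270 297 332 24 [ 0.4673 -0.0557] [ 0.4673 -0.0287]
280 300 330 31 [ 0.4754 -0.0536] [ 0.4754 -0.0301]
290 308 327 20 [ 0.4838 -0.0476] [ 0.4837 -0.0323]
300 308 327 20 [ 0.4922 -0.0477] [ 0.4922 -0.0322]
310 308 327 20 [ 0.5008 -0.0477] [ 0.5008 -0.0322]
320 309 327 19 [ 0.5096 -0.047 ] [ 0.5096 -0.0321]
330 309 327 19 [ 0.5185 -0.0471] [ 0.5185 -0.032 ]
340 309 327 19 [ 0.5276 -0.0472] [ 0.5276 -0.032 ]
350 309 327 19 [ 0.5369 -0.0472] [ 0.5369 -0.0319]
360 309 326 18 [ 0.5463 -0.0473] [ 0.5463 -0.0326]
370 310 326 17 [ 0.5559 -0.0465] [ 0.5559 -0.0326]
perch [419 265] [466 273]
[0.51818511 0.07387309 0.022     ] [0.51820979 0.12452358 0.022     ]
```

The ball has settled in the middle. The grip is at (0.517,-0.040) and square to the tool, so I'll go down and grasp it.

Emit:
{"api": "arm_command", "payload": {"dp": [[-0.15,0,0],[-0.28,0,0.1],[-0.31,0,0.3],[-0.31,0,0.5],[-0.31,0,0.585]], "turn": [[0,0,0],[0,0,0],[0,0,0],[0,0,0],[0,0,0]], "jaw": [1,1,1,1,1]}}

```text
time_s: 10.18
eef_pos: [0.5145, -0.0383, 0.1178]
eef_rot: [-0.003, -0.001, 1.0, 0.001]
wrist_force: [0.2, -0.8, -0.1]
opening: 1.0
grasp_force: 0.0
```

Emit:
{"api": "arm_command", "payload": {"dp": [[0,0,0],[0,0,0],[0,0,0],[0,0,0],[0,0,0]], "turn": [[0,0,0],[0,0,0],[0,0,0],[0,0,0],[0,0,0]], "jaw": [1,0.6,0.4,0.3,0.2]}}

```text
time_s: 10.8
eef_pos: [0.5169, -0.0391, 0.1219]
eef_rot: [0.001, -0.001, 1.0, -0.0]
wrist_force: [-0.1, -2.1, 0.1]
opening: 0.201
grasp_force: 0.7
```

Emit:
{"api": "arm_command", "payload": {"dp": [[0,0,0],[0,0,0],[0,0,0],[0,0,0],[0,0,0]], "turn": [[0,0,0],[0,0,0],[0,0,0],[0,0,0],[0,0,0]], "jaw": [0.1,0,0,0,0]}}

```text
time_s: 11.42
eef_pos: [0.517, -0.0394, 0.122]
eef_rot: [0.0, -0.001, 1.0, -0.0]
wrist_force: [-0.4, -2.5, 5.1]
opening: 0.175
grasp_force: 59.8
```

```bash
python3 feed.py f3 | grep -v expect; python3 -c "
from h import *
print(get_obs())"
```

```text
11.425 [ 0.51700262 -0.03941477  0.12195429] [ 4.80856630e-04 -7.63966172e-04  9.99999495e-01 -4.41642467e-04] [-0.3   0.18  1.84 -0.    1.11 -1.88]
  brown 7741 [318.5 304.5] [ 59. 169.] -0.0 @.027 [ 0.5618 -0.0396  0.027 ] @.149 [ 0.4981 -0.0396  0.149 ]
  brown 54 [316. 243.] [ 2. 18.] 90.0 @.027 [0.5175 0.0953 0.027 ] @.149 [0.5089 0.0939 0.149 ]
  brown 42 [370. 255.] [6. 6.] 90.0 @.027 [ 0.4874 -0.0492  0.027 ] @.149 [ 0.4811 -0.0392  0.149 ]
  brown 286 [361.5 292.5] [19. 17.] 90.0 @.027 [ 0.5201 -0.0376  0.027 ] @.149 [ 0.4077 -0.1481  0.149 ]
  brown 186 [355.6 249.2] [10.7 20.6] 63.4 @.027 [0.6187 0.0879 0.027 ] @.149 [ 0.4877 -0.0463  0.149 ]
  brown 58 [316.8 262.7] [13.9  4.2] 33.7 @.027 [0.5154 0.1002 0.027 ] @.149 [ 0.4039 -0.0363  0.149 ]
{'time_s': 11.575, 'q': array([-3.04924670e-01,  1.84325455e-01,  1.84243838e+00, -6.11535490e-04,
        1.11362157e+00, -1.87695446e+00]), 'dq': array([ 0.00064876, -0.00072474,  0.00044318,  0.00069924, -0.00187095,
        0.00089171]), 'joint_efforts': array([ 1.35690697e+00, -3.75899756e+01, -2.87252462e+01,  7.20329918e-01,
       -1.69697218e-01,  1.91576639e-02]), 'eef_pos': array([ 0.51700607, -0.0394092 ,  0.1219619 ]), 'eef_rot': array([ 4.93113240e-04, -7.51538548e-04,  9.99999498e-01, -4.43313356e-04]), 'wrist_force': array([-0.40061107, -2.57756208,  5.86981952]), 'torque': array([-0.34971867,  0.21516476, -0.00402332]), 'grasp_force': 59.819342494010925, 'opening': 0.17277091966416216}
```

Emit:
{"api": "arm_command", "payload": {"dp": [[0,0,-0.015],[0,0,-0.05],[0,0,-0.1],[0,0,-0.16],[0,0,-0.23]], "turn": [[0,0,0],[0,0,0],[0,0,0],[0,0,0],[0,0,0]], "jaw": [0,0,0,0,0]}}

```text
time_s: 12.2
eef_pos: [0.5166, -0.0389, 0.1801]
eef_rot: [0.0, -0.001, 1.0, -0.0]
wrist_force: [0.2, -0.3, -3.7]
opening: 0.182
grasp_force: 58.5
```

Emit:
{"api": "arm_command", "payload": {"dp": [[0,0,-0.08],[0,0,-0.16],[0,0,-0.24],[0,0,-0.3],[0,0,-0.33]], "turn": [[0,0,0],[0,0,0],[0,0,0],[0,0,0],[0,0,0]], "jaw": [0,0,0,0,0]}}

```text
time_s: 12.82
eef_pos: [0.5169, -0.039, 0.2628]
eef_rot: [0.001, -0.001, 1.0, -0.0]
wrist_force: [0.3, 0.4, -4.4]
opening: 0.176
grasp_force: 58.5
```

```bash
python3 - <<'E'
from h import *
o=get_obs(); print(o["time_s"],o["eef_pos"],o["eef_rot"],o["wrist_force"],o["torque"],o["opening"])
T,PT=cam("top"); S,PS=cam("side"); W,PW=cam("wrist"); O=np.array(o["eef_pos"])-[0,0,.122]
cv2.imwrite("pics/top_f4.png",T);cv2.imwrite("pics/side_f4.png",S);cv2.imwrite("pics/wrist_f4.png",W)
for n,im,P in(("top",T,PT),("side",S,PS),("wrist",W,PW)):
    h=cv2.cvtColor(im,cv2.COLOR_BGR2HSV); m=cv2.inRange(h,np.array((5,70,40)),np.array((26,255,255)))
    N,l,s,c=cv2.connectedComponentsWithStats(m)
    for lab,X in(("ball",O+[0,0,.027]),("tip",O+[0,.165,.022]),("grip",O+[0,0,.14])):
        e=proj(P,X); k=[(s[i,:5].tolist(),c[i].round(1).tolist()) for i in range(1,N) if s[i,4]>20 and np.linalg.norm(c[i]-e)<(25 if n!="wrist" else 60)]
        print(n,lab,e.round(1),k)
E
```

```text
12.825 [ 0.51692752 -0.03900819  0.26276711] [ 8.69137554e-04 -8.12331404e-04  9.99999254e-01 -2.77894001e-04] [ 0.27348569  0.44413208 -4.43019327] [-0.0417528  -0.00923659 -0.03757724] 0.17609080341348074
top ball [370.7 239.9] [([363, 240, 7, 7, 22], [365.8, 243.2]), ([372, 248, 7, 8, 51], [374.8, 251.8])]
top tip [302.8 239.1] [([304, 237, 23, 4, 90], [315.2, 238.5])]
top grip [374.9 236. ] [([363, 240, 7, 7, 22], [365.8, 243.2]), ([372, 248, 7, 8, 51], [374.8, 251.8])]
side ball [365.  233.8] [([356, 222, 21, 22, 351], [365.9, 232.2])]
side tip [310.3 203.1] []
side grip [368.7 179. ] []
wrist ball [318.8 244.3] []
wrist tip [563.  242.2] [([488, 236, 75, 17, 1200], [523.8, 243.8])]
wrist grip [319.  338.7] [([288, 219, 61, 220, 9731], [318.4, 324.1])]
```

Emit:
{"api": "arm_command", "payload": {"dp": [[0,0,0],[0,0,0],[0,0,0],[0,0,0],[0,0,0]], "turn": [[0,0,0.05],[0,0,0.15],[0,0,0.3],[0,0,0.46],[0,0,0.63]], "jaw": [0,0,0,0,0]}}

```text
time_s: 13.6
eef_pos: [0.5161, -0.0388, 0.2603]
eef_rot: [-0.001, 0.165, 0.986, 0.0]
wrist_force: [-0.7, -1.0, -3.8]
opening: 0.18
grasp_force: 58.5
```

Emit:
{"api": "arm_command", "payload": {"dp": [[0,0,0],[0,0,0],[0,0,0],[0,0,0],[0,0,0]], "turn": [[0,0,0.18],[0,0,0.36],[0,0,0.54],[0,0,0.72],[0,0,0.9]], "jaw": [0,0,0,0,0]}}

```text
time_s: 14.22
eef_pos: [0.5161, -0.0388, 0.2603]
eef_rot: [-0.001, 0.391, 0.92, -0.0]
wrist_force: [-0.2, -0.4, -3.1]
opening: 0.174
grasp_force: 58.5
```

Emit:
{"api": "arm_command", "payload": {"dp": [[0,0,0],[0,0,0],[0,0,0],[0,0,0],[0,0,0]], "turn": [[0,0,0.18],[0,0,0.36],[0,0,0.54],[0,0,0.72],[0,0,0.9]], "jaw": [0,0,0,0,0]}}

```text
time_s: 14.85
eef_pos: [0.5161, -0.0388, 0.2603]
eef_rot: [-0.001, 0.595, 0.804, -0.0]
wrist_force: [0.3, 0.1, -4.4]
opening: 0.175
grasp_force: 58.5
```

Emit:
{"api": "arm_command", "payload": {"dp": [[0,0,0],[0,0,0],[0,0,0],[0,0,0],[0,0,0]], "turn": [[0,0,0.18],[0,0,0.35],[0,0,0.5],[0,0,0.62],[0,0,0.7]], "jaw": [0,0,0,0,0]}}

```text
time_s: 15.48
eef_pos: [0.5161, -0.0388, 0.2603]
eef_rot: [-0.001, 0.731, 0.682, -0.0]
wrist_force: [-0.7, -0.1, -3.2]
opening: 0.178
grasp_force: 58.5
```

Emit:
{"api": "arm_command", "payload": {"dp": [[0,0,0],[0,0,0],[0,0,0],[0,0,0],[0,0,0]], "turn": [[0,0,0.08],[0,0,0.13],[0,0,0.13],[0,0,0.13],[0,0,0.13]], "jaw": [0,0,0,0,0]}}

```text
time_s: 16.1
eef_pos: [0.5165, -0.0389, 0.2612]
eef_rot: [-0.0, 0.753, 0.658, -0.0]
wrist_force: [-0.3, 0.4, -3.3]
opening: 0.177
grasp_force: 58.5
```

```bash
cat > chk.py <<'E'
from h import *
import sys
o=get_obs(); R=rot(o["eef_rot"]).as_matrix(); y=R[:,1]; yaw=np.arctan2(y[1],y[0])
f=np.array([np.cos(yaw),np.sin(yaw),0]); O=np.array(o["eef_pos"])-[0,0,.122]
J=np.array([.6355,.2163,.110]); ax=np.array([np.cos(np.radians(-7.8)),np.sin(np.radians(-7.8)),0])
print("t",o["time_s"],o["eef_pos"].round(4),"yaw",np.degrees(yaw).round(2),"tilt",R[:2,2].round(4),"wf",o["wrist_force"].round(1),o["torque"].round(2),"q",o["q"].round(2))
print("tip",(O+.165*f+[0,0,.022]).round(4),"dp to target",(R.T@(J-.165*ax-[0,0,.022]-O)/.25).round(3),"turn",(np.degrees(yaw)+7.8)/30)
for n in("top","side","wrist"):
    im,P=cam(n); cv2.imwrite(f"pics/{n}_{sys.argv[1]}.png",im); h=cv2.cvtColor(im,cv2.COLOR_BGR2HSV); m=cv2.inRange(h,np.array((5,70,40)),np.array((26,255,255)))
    N,l,s,c=cv2.connectedComponentsWithStats(m)
    for lab,X in(("ball",O+[0,0,.027]),("tip",O+.165*f+[0,0,.022])):
        e=proj(P,X); print(n,lab,e.round(1),[(s[i,:5].tolist(),c[i].round(1).tolist()) for i in range(1,N) if s[i,4]>20 and np.linalg.norm(c[i]-e)<(25 if n!="wrist" else 80)])
E
python3 chk.py g1
```

```text
t 16.1 [ 0.5165 -0.0389  0.2612] yaw -7.7 tilt [-0.0001  0.    ] wf [-0.3  0.4 -3.3] [0.01 0.03 0.  ] q [-0.3   0.03  1.71  0.    1.4  -0.17]
tip [ 0.6801 -0.061   0.1612] dp to target [ 1.077 -0.325  0.205] turn 0.003364510451790152
top ball [370.6 240.1] [([364, 241, 6, 7, 23], [366.1, 244.3])]
top tip [379.7 174.3] [([376, 175, 6, 18, 68], [378.8, 183.9])]
side ball [364.8 234.6] [([355, 224, 21, 21, 351], [365.1, 234.0])]
side tip [430.7 215.2] [([415, 213, 17, 9, 94], [423.6, 216.9])]
wrist ball [318.7 243.7] []
wrist tip [562.4 241.1] [([487, 231, 153, 116, 11908], [580.9, 283.4])]
```

Emit:
{"api": "arm_command", "payload": {"dp": [[0.02,-0.006,0],[0.07,-0.02,0],[0.14,-0.042,0],[0.22,-0.066,0],[0.31,-0.093,0]], "turn": [[0,0,0],[0,0,0],[0,0,0],[0,0,0],[0,0,0]], "jaw": [0,0,0,0,0]}}

```text
time_s: 16.88
eef_pos: [0.5034, 0.0428, 0.2613]
eef_rot: [-0.0, 0.753, 0.658, 0.0]
wrist_force: [0.2, -0.7, -3.2]
opening: 0.177
grasp_force: 58.5
```

Emit:
{"api": "arm_command", "payload": {"dp": [[0.09,-0.027,0],[0.18,-0.054,0],[0.27,-0.081,0],[0.36,-0.108,0],[0.44,-0.132,0]], "turn": [[0,0,0],[0,0,0],[0,0,0],[0,0,0],[0,0,0]], "jaw": [0,0,0,0,0]}}

```text
time_s: 17.5
eef_pos: [0.4851, 0.1565, 0.2614]
eef_rot: [-0.0, 0.753, 0.658, 0.0]
wrist_force: [0.2, -0.0, -3.7]
opening: 0.176
grasp_force: 58.5
```

Emit:
{"api": "arm_command", "payload": {"dp": [[0.08,-0.024,0],[0.15,-0.045,0],[0.21,-0.063,0],[0.26,-0.08,0],[0.29,-0.09,0]], "turn": [[0,0,0],[0,0,0],[0,0,0],[0,0,0],[0,0,0]], "jaw": [0,0,0,0,0]}}

```text
time_s: 18.12
eef_pos: [0.4732, 0.23, 0.2612]
eef_rot: [0.0, 0.753, 0.658, -0.0]
wrist_force: [0.3, 0.8, -3.2]
opening: 0.176
grasp_force: 58.5
```

Emit:
{"api": "arm_command", "payload": {"dp": [[0.02,-0.005,0],[0.03,-0.008,0],[0.035,-0.01,0],[0.037,-0.01,0],[0.037,-0.01,0]], "turn": [[0,0,0],[0,0,0],[0,0,0],[0,0,0],[0,0,0]], "jaw": [0,0,0,0,0]}}

```text
time_s: 18.75
eef_pos: [0.4723, 0.2386, 0.2613]
eef_rot: [0.0, 0.753, 0.658, 0.0]
wrist_force: [0.4, -0.4, -3.5]
opening: 0.171
grasp_force: 58.5
```

```bash
python3 chk.py g2
```

```text
t 18.75 [0.4723 0.2386 0.2613] yaw -7.73 tilt [ 0.0001 -0.0001] wf [ 0.4 -0.4 -3.5] [0.05 0.05 0.  ] q [ 0.24  0.05  1.69 -0.    1.4   0.38]
tip [0.6358 0.2164 0.1613] dp to target [ 0.    -0.001  0.205] turn 0.0022721026873663655
top ball [256.2 256.7] []
top tip [266.9 190.5] [([263, 191, 7, 22, 93], [265.6, 201.4])]
side ball [262.1 188.3] [([254, 179, 17, 18, 253], [262.1, 187.4])]
side tip [326.5 174.3] []
wrist ball [318.8 243.8] []
wrist tip [562.6 241.3] [([608, 197, 14, 10, 112], [615.0, 201.5]), ([605, 212, 13, 11, 99], [610.2, 216.2]), ([599, 229, 10, 12, 93], [603.6, 234.5]), ([487, 235, 77, 18, 1234], [523.8, 243.3]), ([597, 246, 12, 6, 58], [602.4, 248.4])]
```

Aligned, and the ball is still centred in the side view. I'll lower the perch in slowly.

Emit:
{"api": "arm_command", "payload": {"dp": [[0,0,0.015],[0,0,0.04],[0,0,0.075],[0,0,0.11],[0,0,0.14]], "turn": [[0,0,0],[0,0,0],[0,0,0],[0,0,0],[0,0,0]], "jaw": [0,0,0,0,0]}}

```text
time_s: 19.52
eef_pos: [0.4719, 0.2387, 0.2254]
eef_rot: [-0.0, 0.753, 0.658, -0.0]
wrist_force: [-0.1, 0.4, -3.5]
opening: 0.179
grasp_force: 58.5
```

Emit:
{"api": "arm_command", "payload": {"dp": [[0,0,0.025],[0,0,0.045],[0,0,0.057],[0,0,0.063],[0,0,0.064]], "turn": [[0,0,0],[0,0,0],[0,0,0],[0,0,0],[0,0,0]], "jaw": [0,0,0,0,0]}}

```text
time_s: 20.15
eef_pos: [0.4722, 0.2388, 0.2104]
eef_rot: [0.0, 0.753, 0.658, 0.0]
wrist_force: [0.3, 1.0, -3.3]
opening: 0.174
grasp_force: 58.5
```

```bash
python3 chk.py g3; python3 - <<'E'
import cv2,numpy as np
t=cv2.imread("pics/top_g3.png")[130:230,220:310]; s=cv2.imread("pics/side_g3.png")[130:270,230:390]; w=cv2.imread("pics/wrist_g3.png")[140:340,460:640]
r=lambda a,k:cv2.resize(a,None,fx=k,fy=k,interpolation=cv2.INTER_CUBIC)
C=np.zeros((600,800,3),np.uint8); a=r(t,3);C[:300,:270]=a; b=r(s,3);C[:420,275:755]=b; d=r(w,1.48);C[304:600,:266]=d[:296,:266]
cv2.imwrite("pics/fin.png",C)
E
```

```text
t 20.15 [0.4722 0.2388 0.2104] yaw -7.71 tilt [0.0002 0.0001] wf [ 0.3  1.  -3.3] [-0.07 -0.04  0.06] q [0.24 0.1  1.74 0.   1.3  0.38]
tip [0.6357 0.2167 0.1104] dp to target [-0.001 -0.001  0.002] turn 0.0030307264512062855
top ball [258.4 257.7] []
top tip [268.7 193.8] [([265, 194, 6, 22, 83], [267.5, 204.2])]
side ball [263.  208.8] [([255, 199, 17, 19, 244], [263.1, 208.0])]
side tip [325.9 193.9] []
wrist ball [318.5 243.7] []
wrist tip [562.2 241.1] [([549, 187, 59, 4, 176], [576.0, 188.7]), ([487, 235, 77, 18, 1290], [523.6, 243.7])]
```

View pics/fin.png

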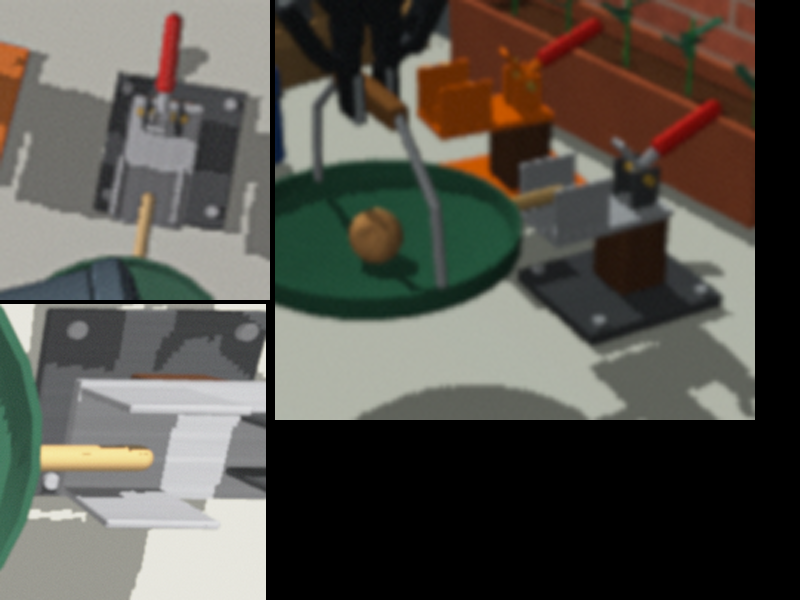

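The perch tip sits midway between the cheeks and about mid-depth, and the ball is in the middle of the level dish. I'll let it settle and hand in.

Emit:
{"api": "arm_command", "payload": {"dp": [[0,0,0],[0,0,0],[0,0,0],[0,0,0],[0,0,0]], "turn": [[0,0,0],[0,0,0],[0,0,0],[0,0,0],[0,0,0]], "jaw": [0,0,0,0,0]}}

```text
time_s: 20.92
eef_pos: [0.4722, 0.2388, 0.2103]
eef_rot: [-0.0, 0.753, 0.658, -0.0]
wrist_force: [0.8, 0.5, -3.3]
opening: 0.174
grasp_force: 58.5
```

```bash
python3 chk.py g4 | grep -E "^t|^tip|side ball"; python3 -c "
from bench import *
print(hand_in())"
```

```text
t 20.925 [0.4722 0.2388 0.2103] yaw -7.71 tilt [-0. -0.] wf [ 0.8  0.5 -3.3] [-0.01  0.01  0.01] q [0.24 0.1  1.74 0.   1.3  0.38]
tip [0.6357 0.2167 0.1103] dp to target [-0.    -0.     0.001] turn 0.0029600391035319086
top ball [258.4 257.7] []
top tip [268.7 193.8] [([265, 195, 6, 21, 81], [267.4, 204.5])]
side ball [263.  208.9] [([254, 200, 18, 18, 245], [263.0, 208.2])]
the job is handed in; nothing more can be done
None
```

The job is handed in at about 21 s: the suet ball rests in the middle of the level dish, and the feeder is held still with its perch tip midway between the steel latch's open jaws, clear of them and pointing straight in.

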